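Open the fish tank filter's tab-locked valve and prime it

ROBOT

A 7-joint arm with a two-finger parallel gripper is mounted at the origin on the work surface. World frame = base frame: x ahead of the robot, y to its left, z up, the work surface at z = 0. Lengths are in m, angles in degrees, forces in N, time in s.
With the tool pointing down it reaches from about 0.425 to 1.025 m from the base axis. Payload 9.4 kg.
Tool frame: the origin (TCP) lies at the very end of the fingers, on their centre line; the grasp point (between the pads) lies 19 mm behind it; z points along the fingers, y is the direction in which the jaws open and shut (so a half turn about z gives the same grasp; the last joint's range is limited). The gripper opens to 93 mm and grips with 3 to 60 N. Pads are 15 mm wide; open, the fingers measure 128 mm over their backs; the gripper's body (75 mm by 188 mm) begins 65 mm behind the grasp point.
Start: joints at [70.09, 34.337, -0.143, 91.639, 0.103, 54.024, -4.572], TCP at [0.194, -0.699, 0.219] pointing down, gripper open.
Joint ranges: [-147.43, 147.43], [-19.82, 112.94], [-74.19, 73.91], [6.32, 146.72], [-59.91, 239.91], [6.04, 106.73], [-150.56, 150.56]. Speed limits (degrees/s): [127.2, 127.2, 172.46, 172.46, 180, 180, 180].

INTERFACE

Orientations are given as a 3x3 rotation matrix whose columns are the frame's x, y, z axes.
In Python, from bench import env gives the robot as it stands.
- The arm moves only by the tool jog_arm, never from a script. Its argument "targets" is a list that holds one entry, the list of rows, each a list of 4 numbers: the shift along the tool's x, y, z in mm, then the turn about the tool's z in degrees. A call has 1 to 10 rows; each row shifts and turns the commanded pose from where the row before left it, along the tool's axes as they then stand; what a row does not reach is not made up. A row lasts 1/8 s, in which the tool goes at most 62.5 mm and 10.7 degrees, less where a joint would pass 70% of its speed; a pose out of reach is approached as far as the arm can. A call with a gripper value outside its range is refused whole. "fingers" is the finger opening in mm, from 0 to 93, set as the call begins (left out, the last holds). The fingers move at their own pace and stop on an object; the grip force is fixed at half the most. Time passes only in rows, so rows that do not move let the fingers close. It gives the time, the measured TCP pose, the force and the opening at its end, in the units of the state.
- env.get_state(): the state, without advancing time (a new reading comes with each control period).
- env.snapshot(name): name is "scene" or "top" or "wrist"; returns a dict with "image" (384x512x3 uint8, red, green, blue), "camera_matrix" (3x3 intrinsics, pixels), "k1" (the pictures are not rectified: a ray, as slopes to the right and down, at radius r is drawn at 1 + k1 r^2 times it, then the intrinsics apply), "rvec" (rotation vector, rad) and "tvec" (3), from world to camera coordinates, as OpenCV has them. Camera axes: x right, y down, z forward; pixel columns grow to the right and rows downward; lengths in m; the calibration is good to about 2 mm. A picture is of the moment at which its call begins. There is no depth.
- env.sign_off(): hands the job in, once; it reports no verdict.
The state is a dict: "time_s": time; "joints": joint angles; "qvel": joint speeds; "joint_efforts": joint torques, N m; "eef_pos": TCP position; "eef_rot": TCP orientation; "force": force on the tool from outside, world axes, zero at the start; "ft_torque": the same for the moment, N m; "width": opening from 0.0 (shut) to 1.0 (fully open).
Only numpy, scipy, OpenCV 4.12 (cv2) and the standard library are available. Lean on these libraries where they do the work, as an engineer would, in place of code of your own. Each camera call takes 0.05 s, during which the arm holds its last target. There are 200 camera calls.

TASK

Put the fish tank's filter unit back in service: pinch the two spring tabs on its valve dial, turn the dial clockwise until you feel its far stop, and let go there so that both tabs spring fully back out and lock it. Then push the primer plunger, which the dial's flag has uncovered, fully down and let it come back up. Be gentle: do not force the dial against its latch or stop, do not crush the tabs or ram the plunger, and leave the other things on the bench where they are.

Things in the scene. Friction and masses are not known exactly. Their poses are not given: they have to be found in the camera images.
- filter: Filter unit: squat black and grey box, 260 (x) by 236 (y, over its side clips) by 110 mm tall, fixed. Origin: centre of its underside, z up. On its flat top deck: the dial's axis at x = +20, y = 0 mm, the primer plunger at x = -70, y = 0, two hose ports (40 mm tall, 34 across) at x = +100, y = +70 and -70, and a loose flat O-ring by the +y port.
- dial_grip (a point): Point on the dial's vertical axis at mid height for pinching, 42 mm above the deck; its axes turn with the dial and start parallel to the filter's. The dial is a white knob 56 mm tall: a central bar grip (50 mm along x, 26 along y) with a spring tab on its +y and its -y side. Low latch blocks ring its foot (12 mm tall, out to 36 mm): keep fingertips 22 mm or more above the deck.
- flag_disc (a point): Top centre of the 42 mm disc at the end of the dial's flat flag. The flag (26 mm wide, 16 to 20 mm above the deck) reaches from the dial along its -x; the disc's centre is 90 mm from the axis. It covers the plunger at the start and swings away, 74 mm or more, as the dial turns to its far stop.
- tab_a_face (a point): Centre of the outer face of the tab on the dial's +y side, 42 mm above the deck. Each tab is an upright ribbed plate 22 mm wide (along the dial's x), 5 mm thick, from 18 to 56 mm above the deck. The two outer faces are 58 mm apart when out (29 mm either side of the axis) and 44 mm when both are fully in.
- tab_b_face (a point): The same on the dial's -y side. Both tabs must be in at once to unlatch, so pinch centred on the dial's axis to about 1 mm; an off-centre pinch bottoms one tab first and is felt as a sideways force.
- tab_a (a joint): Inward travel of tab a, m: 0 fully out, 0.007 fully in; it unlatches at about 0.0042. Its spring pushes back with 3 N when out, 10 N when fully in. Do not press it with more than 40 N.
- tab_b (a joint): The same for tab b.
- dial (a joint): Turn of the dial, rad: 0 at the start, growing clockwise from above. Latched (0.04 rad of play) until both tabs are in; then about 0.06 N m of friction up to a firm stop somewhere from 0.93 to 1.39 (hidden: feel for it). Let go at the stop or up to 0.07 short of it, the tabs spring out and lock; elsewhere they stay in. Turning against latch or stop above 0.4 N m (13 N on a tab's foot) breaks it.
- primer_top (a point): Centre of the top face of the primer plunger, an upright round white plunger 30 mm across, its top 14 mm above the deck when up (5 mm when fully down).
- primer (a joint): Downward travel of the plunger, m: 0 up; at 0.009 it is fully down and meets a rubber end, 3.5 mm deep, where the force climbs by about 7 N per mm. It takes about 2 N to start and 7 N to get to the rubber, and springs back by itself. Do not press with more than 30 N.

How it is judged (in metres and radians):
On the way, in this order (a step that is already met when the one before it is completed fails the run):
1. both tabs are pinched in together (4 mm or more each) (value of joint each of tab_a, tab_b above 0.004 m), for 0.1 s.
2. the dial has been turned to its far notch and let go, both tabs out again (value of joint dial above 0.8 rad and value of joint each of tab_a, tab_b below 0.0018 m), for 0.2 s.
3. the primer plunger is pushed fully down (8.5 mm or more) (value of joint primer above 0.0085 m), for 0.1 s.
At the end, for the whole second after the job is handed in: The dial stands locked in its far notch (turned more than 0.8 rad, with both tabs within 1.8 mm of fully out, which only the notch allows) and at rest, and the primer plunger is up again (within 1.5 mm) (all of step 2 and value of joint primer below 0.0015 m and velocity of joint dial below 0.05 rad/s); the robot touches nothing.
It fails at once if the dial is forced against its latch or stop: more than 13 N on a tab's latch foot (contact force between any of tab_a_c1, tab_b_c1 and anything else above 13 N).
It fails at once if a tab is pressed with more than 40 N (contact force between any of tab_a_c0, tab_b_c0 and anything else above 40 N).
It fails at once if the plunger is pressed with more than 30 N (contact force between primer_c0 and the fingers above 30 N or contact force between primer_c0 and the arm above 30 N).
It fails at once if another thing on the bench or the deck is moved more than 30 mm (distance of any of dropper1, dropper2, foodjar, beaker, foiltray, brush, sponge, oring from where it was at the start of the episode above 0.03 m).
It also fails if it takes over 72 s, if anything falls off the work surface, if the arm or the gripper's body presses on something with over 40 N, if the wrist force passes 120 N, or if a joint passes its speed limit or range.

## Working session

There is one attempt and no reset: what is moved stays moved. The work goes in short steps, Python scripts to look and compute and a tool call to move; the robot and the scene stay as the last step left them, time stands still between calls to the robot, and variables do not carry over. Pictures are saved under pics/ and viewed, about 8 in all and at most 12, crops included, and the job is handed in when it is done.

Besides the shell and the picture viewer there is one more tool, called after "Emit:" by a JSON object that holds its "fn" and its "kwargs", one argument or row to a line. jog_arm: Moves the arm, as the interface text tells. Its arguments: {"type":"object","properties":{"targets":{"type":"array","items":{"type":"array","items":{"type":"array","items":{"type":"number"}}}},"fingers":{"type":"number"}},"required":["targets"]}

```bash
mkdir -p pics; cat > h.py <<'E'
import numpy as np, cv2
from bench import env
def snap(n,f=None):
    s=env.snapshot(n)
    if f: cv2.imwrite('pics/'+f,s['image'][:,:,::-1])
    return s
def ray(s,uv):
    K=np.array(s['camera_matrix']);u=(np.array(uv,float)-K[:2,2])/[K[0,0],K[1,1]]
    p=u.copy()
    for _ in range(30): p=u/(1+s['k1']*(p@p))
    R=cv2.Rodrigues(np.array(s['rvec'],float))[0];t=np.array(s['tvec'],float).ravel()
    return -R.T@t, R.T@np.array([p[0],p[1],1])
def onz(s,uv,z):
    c,d=ray(s,uv); return c+d*(z-c[2])/d[2]
def proj(s,P):
    R=cv2.Rodrigues(np.array(s['rvec'],float))[0]
    q=R@np.array(P,float)+np.array(s['tvec'],float).ravel();p=q[:2]/q[2];p=p*(1+s['k1']*(p@p))
    K=np.array(s['camera_matrix']);return p*[K[0,0],K[1,1]]+K[:2,2]
E
python3 - <<'E'
from h import *
a=snap('top');b=snap('scene')
cv2.imwrite('pics/top.png',cv2.resize(a['image'],(800,600))[:,:,::-1])
cv2.imwrite('pics/scene.png',cv2.resize(b['image'],(800,600))[:,:,::-1])
for s in(a,b):print(ray(s,(256,192)),s['k1'],s['camera_matrix'])
st=env.get_state();print(st)
E
```

```text
(array([0.46890933, 0.05205716, 0.76046166]), array([ 0.16023929, -0.00147697, -0.98709756])) -0.057093588225868575 [[389.11024712   0.         253.53668011]
 [  0.         389.11024712 191.77910819]
 [  0.           0.           1.        ]]
(array([0.98683767, 0.33299547, 0.52967345]), array([-0.63697075, -0.4389427 , -0.63374014])) -0.16978895018693552 [[435.94955058   0.         257.81782706]
 [  0.         435.94955058 190.51482435]
 [  0.           0.           1.        ]]
{'time_s': 0.1, 'joints': array([70.08942653, 34.37976288, -0.14480163, 91.67489718,  0.10268484,
       54.0236666 , -4.570428  ]), 'qvel': array([ 0.09332885, -0.00660071,  0.00966708, -0.1617501 ,  0.08136493,
       -0.05016209, -0.013401  ]), 'joint_efforts': array([ 5.80531138e-03, -7.66555381e+01,  1.50208119e+00, -2.52935243e+01,
       -5.23335091e-02,  1.36304536e-02,  5.87381783e-05]), 'eef_pos': array([ 0.19380942, -0.69817662,  0.21785774]), 'eef_rot': array([[ 9.63536672e-01,  2.67575862e-01, -4.89320006e-04],
       [ 2.67576278e-01, -9.63535838e-01,  1.27428350e-03],
       [-1.30509855e-04, -1.35874931e-03, -9.99999068e-01]]), 'force': array([ 0.07919509, -0.19023686, -0.42576982]), 'ft_torque': array([-0.00550844,  0.01956535, -0.02810352]), 'width': 0.9970568795053227}
```

View pics/top.png

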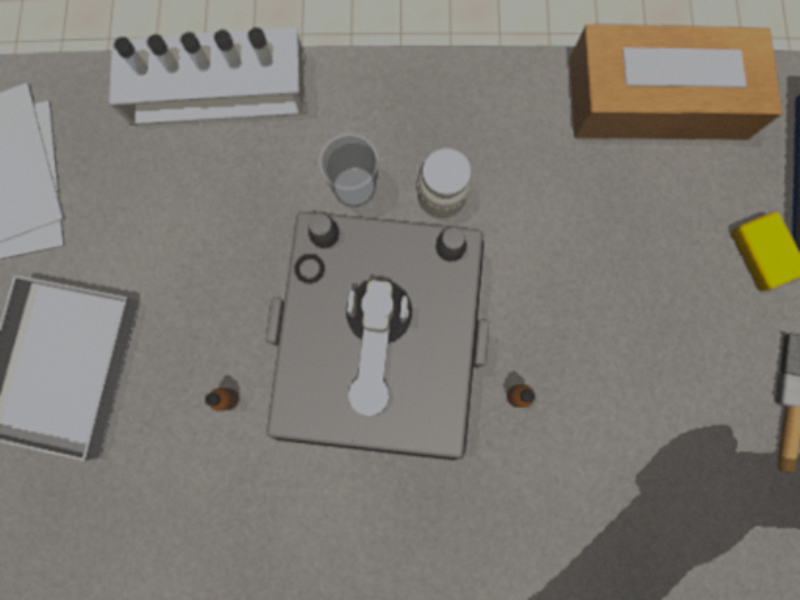

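View pics/scene.png

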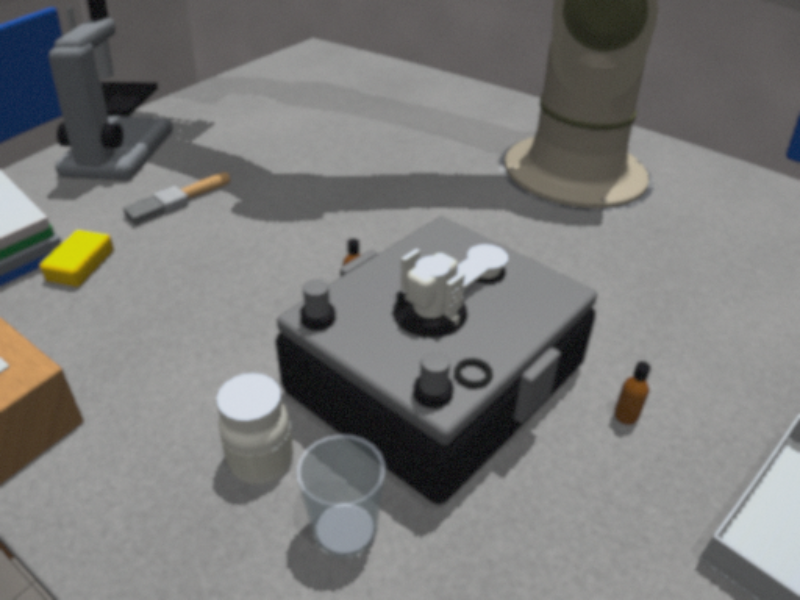

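The top view shows the filter with its deck corners at about (300,212), (482,230), (463,457) and (270,437). The dial is at (378,310) with tabs at (352,302) and (404,307), and the flag disc is at (369,395). The scene view agrees: the plunger is hidden under the disc.

```bash
python3 - <<'E'
from h import *
a=snap('top');b=snap('scene')
C=[onz(a,np.array(p)*.64,.11)[:2] for p in [(300,212),(482,230),(463,457),(270,437)]]
print(np.round(C,4),'ctr',np.mean(C,0),'sides',[np.linalg.norm(C[i]-C[i-1]) for i in range(4)])
xd=(C[0]+C[1]-C[2]-C[3]);print('yaw',np.degrees(np.arctan2(xd[1],xd[0])))
m=(a['image'].min(2)>165).astype(np.uint8)
m[:130]=0;m[300:]=0;m[:,:200]=0;m[:,290:]=0
n,l,st,c=cv2.connectedComponentsWithStats(m)
for i in range(1,n):
  if st[i,4]>5: print(st[i],c[i],onz(a,c[i],.166))
fd=onz(a,np.array((369,395))*.64,.13);print('flag disc',fd)
f2=onz(b,np.array((487,258))*.64,.13);print('flag scene',f2)
E
```

```text
[[ 0.6741  0.1622]
 [ 0.6527 -0.0398]
 [ 0.4083 -0.0143]
 [ 0.4288  0.1882]] ctr [0.54096031 0.07407483] sides [np.float64(0.24665438853254765), np.float64(0.20314999717367713), np.float64(0.24576963197118235), np.float64(0.20353243318916955)]
yaw -5.992499404432426
[258 193   1   6   6] [258.  195.5] [0.55992406 0.04808972 0.166     ]
flag disc [0.47255438 0.08315238 0.13      ]
flag scene [0.4779006  0.08760356 0.13      ]
```

```bash
python3 - <<'E'
from h import *
b=snap('scene')
for p in [(65,165),(170,130),(120,170),(0,250)]: print(p,onz(b,np.array(p)*.64,0))
print(onz(b,np.array((100,25))*.64,.2), onz(b,np.array((60,55))*.64,.2))
E
```

```text
(65, 165) [ 0.5022569  -0.70018229  0.        ]
(170, 130) [ 0.30891736 -0.65189103  0.        ]
(120, 170) [ 0.45679064 -0.60040936  0.        ]
(0, 250) [ 0.70557803 -0.55475759  0.        ]
[ 0.36357206 -0.7272468   0.2       ] [ 0.48818472 -0.65006003  0.2       ]
```

Emit:
{"fn": "jog_arm", "kwargs": {
  "targets": [
    [[0,0,-40,0],[0,0,-40,0]]
  ]
}}

```text
time_s: 0.5
eef_pos: [0.1938, -0.6983, 0.299]
eef_rot: [[0.964, 0.268, -0.001], [0.268, -0.964, 0.001], [-0.0, -0.001, -1.0]]
force: [-0.1, 0.6, 0.1]
width: 1.003
```

Emit:
{"fn": "jog_arm", "kwargs": {
  "targets": [
    [[21,-42,0,0],[21,-42,0,0],[21,-42,0,0],[21,-42,0,0],[21,-42,0,0],[21,-42,0,0],[36,-33,0,0],[36,-33,0,0],[36,-33,0,0],[36,-33,0,0]]
  ]
}}

```text
time_s: 1.75
eef_pos: [0.352, -0.255, 0.2989]
eef_rot: [[0.964, 0.267, 0.001], [0.267, -0.964, -0.001], [0.0, 0.001, -1.0]]
force: [0.7, -0.4, -0.3]
width: 1.0
```

Emit:
{"fn": "jog_arm", "kwargs": {
  "targets": [
    [[36,-33,0,0],[36,-33,0,0],[36,-33,0,0],[36,-33,0,0],[36,-33,0,0],[36,-33,0,0],[36,-33,0,0],[36,-33,0,0],[0,0,0,-10],[0,0,0,-10]]
  ]
}}

```text
time_s: 3.0
eef_pos: [0.5583, 0.076, 0.2983]
eef_rot: [[0.81, 0.587, -0.001], [0.587, -0.81, 0.0], [-0.0, -0.0, -1.0]]
force: [-0.1, -0.1, -0.7]
width: 0.998
```

Emit:
{"fn": "jog_arm", "kwargs": {
  "targets": [
    [[0,0,0,-10],[0,0,0,-10],[0,0,0,-10],[0,0,0,-10],[0,0,0,-10],[0,0,0,-10],[0,0,0,-10],[0,0,0,-10],[0,0,0,-10],[0,0,0,-10]]
  ]
}}

```text
time_s: 4.25
eef_pos: [0.5582, 0.0749, 0.2986]
eef_rot: [[-0.717, 0.697, -0.0], [0.697, 0.717, -0.0], [-0.0, -0.0, -1.0]]
force: [-0.2, -0.0, -0.1]
width: 0.998
```

Emit:
{"fn": "jog_arm", "kwargs": {
  "targets": [
    [[0,0,0,-10],[0,0,0,-10],[0,0,0,-10],[0,0,0,-8.5],[0,0,0,0]]
  ]
}}

```text
time_s: 4.88
eef_pos: [0.5582, 0.0748, 0.2983]
eef_rot: [[-0.994, 0.106, -0.001], [0.106, 0.994, 0.0], [0.001, 0.0, -1.0]]
force: [-0.1, 0.8, 0.8]
width: 0.997
```

```bash
python3 - <<'E'
from h import *
s=env.get_state();print(s['joints'],s['eef_pos'],s['force'])
w=snap('wrist');cv2.imwrite('pics/w1.png',cv2.resize(w['image'],(800,600))[:,:,::-1])
print(ray(w,(256,192)),proj(w,[.561,.073,.166]))
E
```

```text
[ 28.40442533  28.84247679 -61.28075654 105.35833018  28.33089817
  62.90978825  40.56321507] [0.55823911 0.07477753 0.2983177 ] [-0.1355234   0.82607952  0.75996834]
(array([0.49288973, 0.08235655, 0.46441987]), array([ 0.24296675, -0.03626982, -0.96944504])) [257.02600932 185.669981  ]
```

View pics/w1.png

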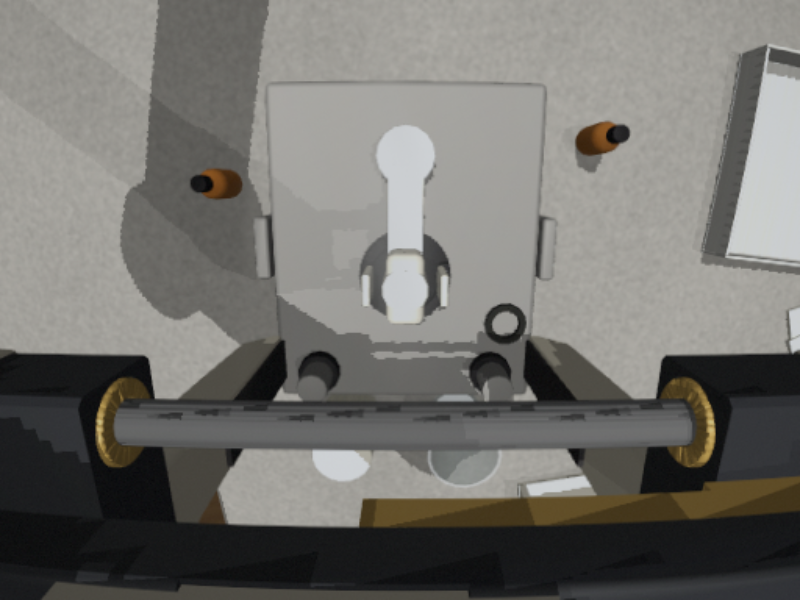

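The wrist view shows the dial centred near (405,286), with tab tops at (366,286) and (444,286) and the flag disc at (405,155). I'll refine these with masks.

```bash
cat > m.py <<'E'
from h import *
w=snap('wrist')
s=env.get_state();e=s['eef_pos'];R=s['eef_rot']
g=cv2.resize(w['image'].min(2),None,fx=4,fy=4,interpolation=cv2.INTER_CUBIC)
_,m=cv2.threshold(g,185,255,0)
n,l,st,c=cv2.connectedComponentsWithStats(m)
for i in range(1,n):
  p=c[i]/4-.375
  if st[i,4]>300 and 200<p[0]<320 and 60<p[1]<230: print(st[i]/4,np.round(p,1),onz(w,p,.166).round(4))
E
cat >> m.py <<'E'
# flag disc: widest rows
q=m[:int(4*120),4*225:4*295]; ys=np.where(q.sum(1)>255*40)[0]
if len(ys):
  cs,_=cv2.findContours(q[:int(4*108)],0,1); k=max(cs,key=cv2.contourArea)
  pc,r=cv2.minEnclosingCircle(k); p=np.array([pc[0]/4+225-.375,pc[1]/4-.375]);print('disc',p,r/4,onz(w,p,.13))
E
python3 m.py
```

```text
[ 240.5    80.     37.75   80.75 8053.  ] [258.8 116.3] [0.4909 0.0826 0.166 ]
[ 245.    163.75   28.25   42.75 3771.  ] [258.6 184.7] [0.5602 0.0748 0.166 ]
[231.75 176.25   4.25  19.5  263.25] [233.5 185.4] [0.5581 0.0486 0.166 ]
[282.5  176.25   3.75  19.5  257.  ] [283.8 185.6] [0.564 0.101 0.166]
disc [258.875       98.31833649] 18.795503616333008 [0.47129379 0.08473562 0.13      ]
```

Emit:
{"fn": "jog_arm", "kwargs": {
  "targets": [
    [[-2.8,0.3,40,0.3],[0,0,40,0],[0,0,30,0],[0,0,0,0]]
  ]
}}

```text
time_s: 5.48
eef_pos: [0.56, 0.0748, 0.1871]
eef_rot: [[-0.994, 0.111, -0.003], [0.111, 0.994, -0.001], [0.003, -0.001, -1.0]]
force: [0.3, 1.1, -0.5]
width: 1.0
```

```bash
python3 - <<'E'
exec(open('m.py').read())
print(e,R[:,1],proj(w,e))
c=w['image'][130:330,130:390];cv2.imwrite('pics/w2.png',cv2.resize(c,None,fx=3,fy=3)[:,:,::-1])
E
```

```text
[  230.75    58.      56.75   121.75 18555.  ] [258.7 113.2] [0.4915 0.0828 0.166 ]
[ 237.    186.25   44.25   42.75 6172.25] [258.7 208.2] [0.5529 0.0759 0.166 ]
[216.5  206.25   6.75  22.5  498.25] [219.5 216.7] [0.5559 0.0489 0.166 ]
[295.25 206.25   6.5   21.25 477.25] [297.8 216.1] [0.5613 0.1015 0.166 ]
disc [258.75        86.35175323] 28.759675979614258 [0.47166511 0.08496922 0.13      ]
[0.56085308 0.07532122 0.18862779] [ 1.10464176e-01  9.93880072e-01 -2.59713371e-04] [259.09830049 232.06079494]
```

View pics/w2.png

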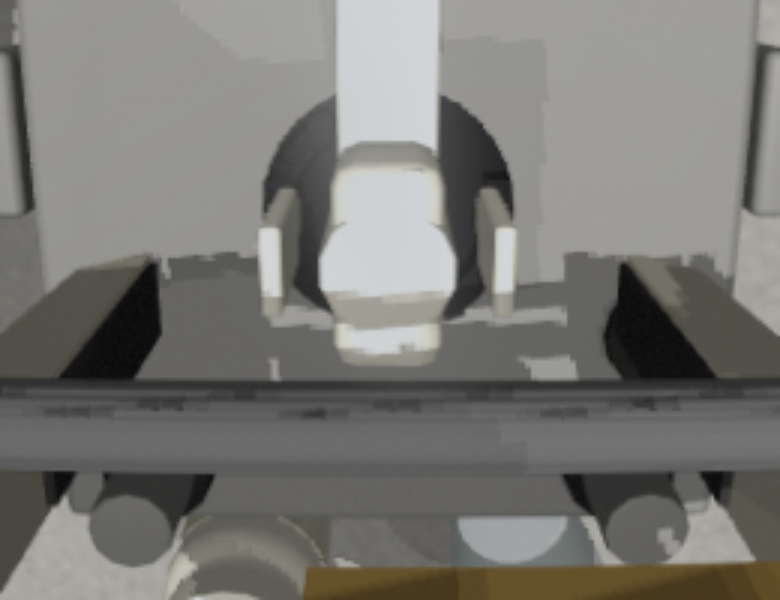

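Emit:
{"fn": "jog_arm", "kwargs": {
  "targets": [
    [[0,0,27,0],[0,0,26,0],[0,0,0,0],[0,0,0,0]]
  ]
}}

```text
time_s: 6.02
eef_pos: [0.5619, 0.0756, 0.1373]
eef_rot: [[-0.994, 0.11, 0.002], [0.11, 0.994, 0.0], [-0.002, 0.001, -1.0]]
force: [-0.1, -0.2, -0.1]
width: 0.999
```

Emit:
{"fn": "jog_arm", "kwargs": {
  "fingers": 60,
  "targets": [
    [[0,0,0,0],[0,0,0,0],[0,0,0,0],[0,0,0,0]]
  ]
}}

```text
time_s: 6.52
eef_pos: [0.5611, 0.075, 0.1357]
eef_rot: [[-0.994, 0.11, 0.0], [0.11, 0.994, -0.0], [-0.0, -0.0, -1.0]]
force: [0.6, 0.2, -0.7]
width: 0.66
```

Emit:
{"fn": "jog_arm", "kwargs": {
  "fingers": 55,
  "targets": [
    [[0,0,0,0],[0,0,0,0],[0,0,0,0],[0,0,0,0]]
  ]
}}

```text
time_s: 7.02
eef_pos: [0.561, 0.075, 0.1356]
eef_rot: [[-0.994, 0.109, -0.0], [0.109, 0.994, -0.0], [0.0, -0.0, -1.0]]
force: [-1.5, -1.8, 3.7]
width: 0.595
```

```bash
cat > s.py <<'E'
from h import *
for _ in range(1):
  s=env.get_state();R=s['eef_rot'];print(s['time_s'],s['eef_pos'].round(4),'az y',np.degrees(np.arctan2(R[1,1],R[0,1])).round(2),'Ftool',(R.T@s['force']).round(2),'T',s['ft_torque'].round(3),'open',round(s['width']*93,2),'q',s['joints'].round(1))
E
python3 s.py
```

```text
7.025 [0.561  0.075  0.1356] az y 83.72 Ftool [ 1.3  -1.95 -3.69] T [-0.218 -0.011 -0.038] open 55.29 q [ 20.6  38.6 -51.6 114.9  41.9  47.1  28.4]
```

Emit:
{"fn": "jog_arm", "kwargs": {
  "fingers": 52,
  "targets": [
    [[0,-0.6,0,0],[0,0,0,0],[0,0,0,0],[0,0,0,0]]
  ]
}}

```text
time_s: 7.52
eef_pos: [0.561, 0.0746, 0.1356]
eef_rot: [[-0.994, 0.109, 0.0], [0.109, 0.994, 0.0], [-0.0, 0.0, -1.0]]
force: [-0.3, -0.2, 3.7]
width: 0.561
```

```bash
python3 s.py
```

```text
7.525 [0.561  0.0746 0.1356] az y 83.72 Ftool [ 0.28 -0.19 -3.75] T [-0.045 -0.043 -0.024] open 52.14 q [ 20.7  38.6 -51.6 114.9  41.9  47.1  28.4]
```

Emit:
{"fn": "jog_arm", "kwargs": {
  "fingers": 46.5,
  "targets": [
    [[0,0,0,0],[0,0,0,0],[0,0,0,0],[0,0,0,0],[0,0,0,0]]
  ]
}}

```text
time_s: 8.15
eef_pos: [0.561, 0.0745, 0.1357]
eef_rot: [[-0.994, 0.109, 0.0], [0.109, 0.994, 0.0], [-0.0, 0.0, -1.0]]
force: [-0.5, 1.0, 4.3]
width: 0.501
```

```bash
python3 s.py
```

```text
8.15 [0.561  0.0745 0.1357] az y 83.72 Ftool [ 0.6   0.96 -4.32] T [ 0.036  0.084 -0.052] open 46.56 q [ 20.7  38.6 -51.6 114.9  41.9  47.1  28.4]
```

Emit:
{"fn": "jog_arm", "kwargs": {
  "targets": [
    [[0,0,0,1.5],[0,0,0,1.5],[0,0,0,1.5],[0,0,0,0]]
  ]
}}

```text
time_s: 8.65
eef_pos: [0.561, 0.0745, 0.1357]
eef_rot: [[-0.982, 0.187, 0.0], [0.187, 0.982, -0.0], [-0.0, -0.0, -1.0]]
force: [-1.7, -0.2, 4.6]
width: 0.507
```

```bash
python3 s.py
```

```text
8.65 [0.561  0.0745 0.1357] az y 79.21 Ftool [ 1.62 -0.55 -4.65] T [0.072 0.066 0.002] open 47.2 q [ 20.   38.2 -50.4 115.   41.1  46.4  24.7]
```

Emit:
{"fn": "jog_arm", "kwargs": {
  "fingers": 45.5,
  "targets": [
    [[0,0,0,1],[0,0,0,1],[0,0,0,1],[0,0,0,0]]
  ]
}}

```text
time_s: 9.15
eef_pos: [0.561, 0.0746, 0.1357]
eef_rot: [[-0.971, 0.238, 0.0], [0.238, 0.971, 0.0], [-0.0, 0.0, -1.0]]
force: [-2.0, -0.2, 5.8]
width: 0.493
```

```bash
python3 s.py; python3 - <<'E'
exec(open('m.py').read())
c=w['image'][:330,100:420];cv2.imwrite('pics/w3.png',cv2.resize(c,None,fx=1.8,fy=1.8)[:,:,::-1])
d=onz(w,p,.13)-[.561,.0745,0];print('flag yaw',np.degrees(np.arctan2(-d[1],-d[0])))
E
```

```text
9.15 [0.561  0.0746 0.1357] az y 76.24 Ftool [ 1.85 -0.65 -5.79] T [0.094 0.082 0.018] open 45.84 q [ 19.6  37.9 -49.6 115.   40.5  46.1  22.3]
[  214.5    36.5    82.    160.5 32872. ] [257.4 107.8] [0.4925 0.0912 0.166 ]
[ 236.25  207.5    45.     27.25 4191.75] [258.1 220. ] [0.5442 0.0788 0.166 ]
disc [257.02026367  75.52667999] 39.64216232299805 [0.47409467 0.09532577 0.13      ]
flag yaw -13.476087953871483
```

View pics/w3.png

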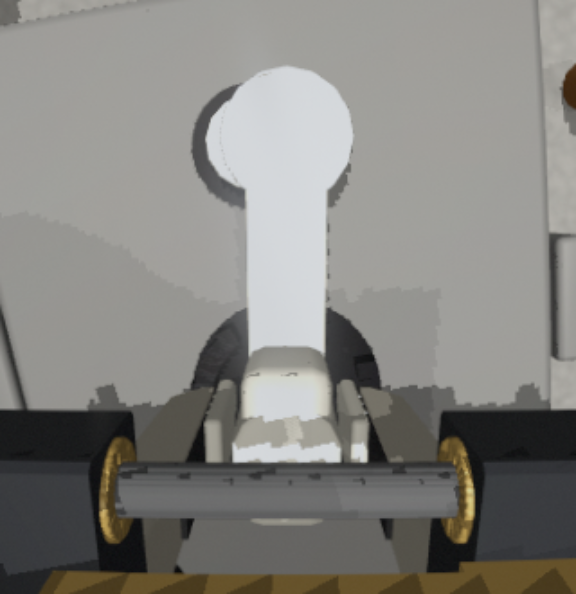

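The picture shows the dial turning with the tool: the flag stays lined up with the jaws, and the plunger is appearing at the left of the disc. I'll keep turning.

Emit:
{"fn": "jog_arm", "kwargs": {
  "targets": [
    [[0,0,0,3],[0,0,0,3],[0,0,0,3],[0,0,0,3],[0,0,0,3],[0,0,0,3],[0,0,0,0]]
  ]
}}

```text
time_s: 10.07
eef_pos: [0.5611, 0.0747, 0.1357]
eef_rot: [[-0.851, 0.526, 0.0], [0.526, 0.851, 0.0], [-0.0, 0.0, -1.0]]
force: [-1.0, 1.2, 5.2]
width: 0.493
```

```bash
python3 s.py
```

```text
10.075 [0.5611 0.0747 0.1357] az y 58.27 Ftool [ 1.51  0.47 -5.24] T [ 0.228 -0.007 -0.069] open 45.88 q [ 16.8  36.3 -44.9 115.2  37.1  43.8   7.6]
```

Emit:
{"fn": "jog_arm", "kwargs": {
  "targets": [
    [[0,0,0,3],[0,0,0,3],[0,0,0,3],[0,0,0,3],[0,0,0,3],[0,0,0,3],[0,0,0,2],[0,0,0,1],[0,0,0,1],[0,0,0,0]]
  ]
}}

```text
time_s: 11.32
eef_pos: [0.561, 0.0748, 0.1357]
eef_rot: [[-0.591, 0.806, 0.0], [0.806, 0.591, 0.0], [0.0, 0.0, -1.0]]
force: [-0.1, 2.6, 5.4]
width: 0.491
```

```bash
python3 s.py
```

```text
11.325 [0.561  0.0748 0.1357] az y 36.25 Ftool [ 2.18  1.45 -5.37] T [0.723 0.058 0.026] open 45.68 q [ 13.2  34.5 -39.  115.4  32.7  41.3 -10. ]
```

Emit:
{"fn": "jog_arm", "kwargs": {
  "targets": [
    [[0,0,0,1],[0,0,0,1],[0,0,0,1],[0,0,0,1],[0,0,0,0.5],[0,0,0,0]]
  ]
}}

```text
time_s: 12.08
eef_pos: [0.561, 0.0749, 0.1357]
eef_rot: [[-0.526, 0.85, 0.0], [0.85, 0.526, 0.0], [0.0, 0.0, -1.0]]
force: [-0.2, 4.0, 4.4]
width: 0.497
```

```bash
python3 s.py
```

```text
12.075 [0.561  0.0749 0.1357] az y 31.75 Ftool [ 3.52  1.89 -4.42] T [0.892 0.032 0.062] open 46.26 q [ 12.4  34.2 -37.8 115.4  31.8  40.8 -13.6]
```

Emit:
{"fn": "jog_arm", "kwargs": {
  "targets": [
    [[0,0,0,1],[0,0,0,1],[0,0,0,0]]
  ]
}}

```text
time_s: 12.45
eef_pos: [0.561, 0.0749, 0.1357]
eef_rot: [[-0.496, 0.868, 0.0], [0.868, 0.496, 0.0], [0.0, 0.0, -1.0]]
force: [-1.5, 4.4, 4.9]
width: 0.492
```

```bash
python3 s.py
```

```text
12.45 [0.561  0.0749 0.1357] az y 29.75 Ftool [ 4.56  0.89 -4.91] T [1.022 0.104 0.084] open 45.76 q [ 12.1  34.1 -37.3 115.4  31.3  40.6 -15.2]
```

Emit:
{"fn": "jog_arm", "kwargs": {
  "targets": [
    [[0.6,0,0,1],[0,0,0,1],[0,0,0,0]]
  ]
}}

```text
time_s: 12.82
eef_pos: [0.5609, 0.0749, 0.1356]
eef_rot: [[-0.465, 0.885, 0.0], [0.885, 0.465, -0.0], [-0.0, 0.0, -1.0]]
force: [0.1, 2.9, 4.5]
width: 0.492
```

```bash
python3 s.py
```

```text
12.825 [0.5609 0.0749 0.1356] az y 27.74 Ftool [ 2.46  1.46 -4.53] T [ 0.646 -0.15  -0.02 ] open 45.72 q [ 11.7  33.9 -36.7 115.5  30.9  40.4 -16.8]
```

Emit:
{"fn": "jog_arm", "kwargs": {
  "targets": [
    [[0.4,0,0,1],[0,0,0,1],[0,0,0,0]]
  ]
}}

```text
time_s: 13.2
eef_pos: [0.5608, 0.075, 0.1356]
eef_rot: [[-0.434, 0.901, 0.0], [0.901, 0.434, -0.0], [-0.001, 0.0, -1.0]]
force: [0.3, 2.2, 5.2]
width: 0.495
```

```bash
python3 s.py
```

```text
13.2 [0.5608 0.075  0.1356] az y 25.73 Ftool [ 1.83  1.22 -5.19] T [ 0.355 -0.403 -0.02 ] open 46.01 q [ 11.3  33.8 -36.1 115.5  30.5  40.2 -18.4]
```

Emit:
{"fn": "jog_arm", "kwargs": {
  "targets": [
    [[0,0,0,1],[0,0,0,1],[0,0,0,0]]
  ]
}}

```text
time_s: 13.58
eef_pos: [0.5608, 0.075, 0.1357]
eef_rot: [[-0.403, 0.915, 0.0], [0.915, 0.403, -0.0], [-0.001, 0.0, -1.0]]
force: [0.9, 0.9, 6.0]
width: 0.493
```

```bash
python3 s.py
```

```text
13.575 [0.5608 0.075  0.1357] az y 23.74 Ftool [ 0.43  1.15 -5.96] T [ 0.274 -0.502  0.039] open 45.88 q [ 11.   33.7 -35.6 115.5  30.1  40.  -20. ]
```

Emit:
{"fn": "jog_arm", "kwargs": {
  "targets": [
    [[0,0,0,1],[0,0,0,1],[0,0,0,0]]
  ]
}}

```text
time_s: 13.95
eef_pos: [0.5608, 0.0751, 0.1357]
eef_rot: [[-0.37, 0.929, 0.0], [0.929, 0.37, -0.0], [-0.0, 0.0, -1.0]]
force: [2.3, 0.6, 4.8]
width: 0.492
```

```bash
python3 s.py
```

```text
13.95 [0.5608 0.0751 0.1357] az y 21.74 Ftool [-0.27  2.34 -4.75] T [ 0.294 -0.481  0.052] open 45.72 q [ 10.6  33.5 -35.  115.6  29.7  39.8 -21.6]
```

Emit:
{"fn": "jog_arm", "kwargs": {
  "targets": [
    [[0,0,0,1],[0,0,0,1],[0,0,0,0]]
  ]
}}

```text
time_s: 14.32
eef_pos: [0.5608, 0.0751, 0.1356]
eef_rot: [[-0.338, 0.941, 0.0], [0.941, 0.338, -0.0], [-0.0, 0.0, -1.0]]
force: [0.5, 1.7, 5.4]
width: 0.49
```

```bash
python3 s.py
```

```text
14.325 [0.5608 0.0751 0.1356] az y 19.75 Ftool [ 1.45  1.01 -5.37] T [ 0.221 -0.561  0.039] open 45.62 q [ 10.3  33.4 -34.5 115.6  29.2  39.6 -23.1]
```

```bash
cat >> s.py <<'E'
w=snap('wrist');m=w['image'].min(2)>185
o=[]
for r in (125,145,165,180):
  x=np.where(m[r,200:320])[0]+200; o.append((r,x.min(),x.max()) if len(x) else None)
print(o)
P=[onz(w,((a+b)/2,r),.13)[:2] for r,a,b in (o[0],o[2])]
d=P[1]-P[0];print('flag yaw',np.degrees(np.arctan2(d[1],d[0])).round(1),'tool yaw',(np.degrees(np.arctan2(R[1,1],R[0,1]))-90).round(1))
E
python3 s.py
```

```text
14.325 [0.5608 0.0751 0.1356] az y 19.75 Ftool [ 1.45  1.01 -5.37] T [ 0.221 -0.561  0.039] open 45.62 q [ 10.3  33.4 -34.5 115.6  29.2  39.6 -23.1]
[(125, np.int64(238), np.int64(282)), (145, np.int64(239), np.int64(281)), (165, np.int64(239), np.int64(281)), (180, np.int64(240), np.int64(281))]
flag yaw -70.2 tool yaw -70.3
```

Emit:
{"fn": "jog_arm", "kwargs": {
  "targets": [
    [[0,0,0,1],[0,0,0,1],[0,0,0,0]]
  ]
}}

```text
time_s: 14.75
eef_pos: [0.5607, 0.0751, 0.1356]
eef_rot: [[-0.305, 0.952, 0.0], [0.952, 0.305, -0.0], [-0.0, 0.0, -1.0]]
force: [2.1, 1.2, 5.4]
width: 0.491
```

```bash
python3 s.py
```

```text
14.75 [0.5607 0.0751 0.1356] az y 17.75 Ftool [ 0.49  2.32 -5.39] T [ 0.215 -0.611  0.02 ] open 45.7 q [  9.9  33.3 -33.9 115.6  28.8  39.5 -24.7]
[(125, np.int64(238), np.int64(282)), (145, np.int64(239), np.int64(281)), (165, np.int64(239), np.int64(281)), (180, np.int64(240), np.int64(281))]
flag yaw -72.2 tool yaw -72.2
```

Following exactly (dial at about 66°). I'll carry on in 2° steps.

Emit:
{"fn": "jog_arm", "kwargs": {
  "targets": [
    [[0,0,0,1],[0,0,0,1],[0,0,0,0]]
  ]
}}

```text
time_s: 15.18
eef_pos: [0.5608, 0.0751, 0.1357]
eef_rot: [[-0.272, 0.962, 0.0], [0.962, 0.272, -0.0], [-0.0, 0.0, -1.0]]
force: [1.1, 1.3, 5.3]
width: 0.495
```

```bash
python3 s.py
```

```text
15.175 [0.5608 0.0751 0.1357] az y 15.76 Ftool [ 0.93  1.37 -5.25] T [ 0.166 -0.565  0.002] open 46.03 q [  9.5  33.2 -33.4 115.6  28.4  39.3 -26.3]
[(125, np.int64(239), np.int64(282)), (145, np.int64(239), np.int64(282)), (165, np.int64(239), np.int64(281)), (180, np.int64(271), np.int64(281))]
flag yaw -74.9 tool yaw -74.2
```

Emit:
{"fn": "jog_arm", "kwargs": {
  "targets": [
    [[0,0,0,1],[0,0,0,1],[0,0,0,0]]
  ]
}}

```text
time_s: 15.6
eef_pos: [0.5607, 0.0752, 0.1356]
eef_rot: [[-0.238, 0.971, 0.0], [0.971, 0.238, -0.0], [-0.0, 0.0, -1.0]]
force: [1.8, 1.0, 5.0]
width: 0.493
```

```bash
python3 s.py
```

```text
15.6 [0.5607 0.0752 0.1356] az y 13.77 Ftool [ 0.57  2.04 -5.04] T [ 0.155 -0.62   0.022] open 45.89 q [  9.2  33.  -32.8 115.7  27.9  39.1 -27.8]
[(125, np.int64(239), np.int64(282)), (145, np.int64(239), np.int64(282)), (165, np.int64(239), np.int64(281)), (180, np.int64(277), np.int64(281))]
flag yaw -76.9 tool yaw -76.2
```

Emit:
{"fn": "jog_arm", "kwargs": {
  "targets": [
    [[0,0,0,1],[0,0,0,1],[0,0,0,0]]
  ]
}}

```text
time_s: 16.02
eef_pos: [0.5607, 0.0752, 0.1356]
eef_rot: [[-0.204, 0.979, 0.0], [0.979, 0.204, -0.0], [-0.0, 0.0, -1.0]]
force: [2.4, 0.1, 5.1]
width: 0.494
```

```bash
python3 s.py
```

```text
16.025 [0.5607 0.0752 0.1356] az y 11.76 Ftool [-0.35  2.35 -5.06] T [ 0.208 -0.678  0.033] open 45.96 q [  8.8  32.9 -32.2 115.7  27.5  38.9 -29.4]
[(125, np.int64(239), np.int64(282)), (145, np.int64(239), np.int64(282)), (165, np.int64(239), np.int64(281)), (180, np.int64(279), np.int64(281))]
flag yaw -78.9 tool yaw -78.2
```

Emit:
{"fn": "jog_arm", "kwargs": {
  "targets": [
    [[0,0,0,1],[0,0,0,0.5],[0,0,0,0]]
  ]
}}

```text
time_s: 16.45
eef_pos: [0.5607, 0.0753, 0.1356]
eef_rot: [[-0.179, 0.984, 0.0], [0.984, 0.179, -0.0], [-0.0, 0.0, -1.0]]
force: [2.1, 0.8, 4.9]
width: 0.496
```

```bash
python3 s.py
```

```text
16.45 [0.5607 0.0753 0.1356] az y 10.29 Ftool [ 0.42  2.19 -4.94] T [ 0.186 -0.68   0.087] open 46.09 q [  8.5  32.8 -31.8 115.7  27.2  38.8 -30.5]
[(125, np.int64(238), np.int64(282)), (145, np.int64(239), np.int64(281)), (165, np.int64(239), np.int64(281)), (180, np.int64(278), np.int64(281))]
flag yaw -79.7 tool yaw -79.7
```

Emit:
{"fn": "jog_arm", "kwargs": {
  "targets": [
    [[0,0,0,1],[0,0,0,0]]
  ]
}}

```text
time_s: 16.75
eef_pos: [0.5608, 0.0753, 0.1357]
eef_rot: [[-0.162, 0.987, 0.0], [0.987, 0.162, -0.0], [-0.0, 0.0, -1.0]]
force: [2.5, -0.2, 5.1]
width: 0.493
```

```bash
python3 s.py
```

```text
16.75 [0.5608 0.0753 0.1357] az y 9.31 Ftool [-0.6   2.41 -5.07] T [ 0.124 -0.759  0.311] open 45.86 q [  8.3  32.8 -31.6 115.7  27.   38.7 -31.3]
[(125, np.int64(238), np.int64(281)), (145, np.int64(238), np.int64(281)), (165, np.int64(239), np.int64(281)), (180, np.int64(280), np.int64(281))]
flag yaw -80.0 tool yaw -80.7
```

Emit:
{"fn": "jog_arm", "kwargs": {
  "targets": [
    [[0,0,0,1],[0,0,0,0]]
  ]
}}

```text
time_s: 17.05
eef_pos: [0.5607, 0.0755, 0.1356]
eef_rot: [[-0.144, 0.99, 0.0], [0.99, 0.144, 0.0], [0.0, 0.0, -1.0]]
force: [2.8, 1.8, 4.7]
width: 0.497
```

```bash
python3 s.py
```

```text
17.05 [0.5607 0.0755 0.1356] az y 8.3 Ftool [ 1.34  2.99 -4.7 ] T [ 0.252 -0.763  0.367] open 46.21 q [  8.2  32.7 -31.3 115.7  26.7  38.6 -32.1]
[(125, np.int64(237), np.int64(280)), (145, np.int64(238), np.int64(280)), (165, np.int64(238), np.int64(280)), None]
flag yaw -81.0 tool yaw -81.7
```

The stop is felt: the moment rose from 0.03 to 0.37 N m and the flag now lags the tool. I'll back off 1.5° to relax it and then let go.

Emit:
{"fn": "jog_arm", "kwargs": {
  "targets": [
    [[0,0,0,-1],[0,0,0,-0.5],[0,0,0,0]]
  ]
}}

```text
time_s: 17.48
eef_pos: [0.5607, 0.0755, 0.1356]
eef_rot: [[-0.169, 0.986, 0.0], [0.986, 0.169, 0.0], [0.0, 0.0, -1.0]]
force: [3.4, 1.4, 4.4]
width: 0.489
```

```bash
python3 s.py
```

```text
17.475 [0.5607 0.0755 0.1356] az y 9.72 Ftool [ 0.76  3.61 -4.41] T [ 0.4   -1.051  0.083] open 45.5 q [  8.4  32.8 -31.7 115.7  27.   38.7 -31. ]
[(125, np.int64(238), np.int64(281)), (145, np.int64(238), np.int64(281)), (165, np.int64(239), np.int64(281)), (180, np.int64(281), np.int64(281))]
flag yaw -79.6 tool yaw -80.3
```

Emit:
{"fn": "jog_arm", "kwargs": {
  "fingers": 52,
  "targets": [
    [[0,0,0,0],[0,0,0,0],[0,0,0,0]]
  ]
}}

```text
time_s: 17.9
eef_pos: [0.5604, 0.0754, 0.1356]
eef_rot: [[-0.169, 0.986, -0.0], [0.986, 0.169, -0.0], [-0.0, -0.0, -1.0]]
force: [3.1, 1.9, 4.6]
width: 0.563
```

```bash
python3 s.py
```

```text
17.9 [0.5604 0.0754 0.1356] az y 9.72 Ftool [ 1.37  3.41 -4.6 ] T [ 0.412 -0.683  0.108] open 52.33 q [  8.4  32.8 -31.7 115.7  27.   38.7 -31. ]
[(125, np.int64(238), np.int64(282)), (145, np.int64(239), np.int64(282)), (165, np.int64(239), np.int64(281)), (180, np.int64(274), np.int64(281))]
flag yaw -80.3 tool yaw -80.3
```

Emit:
{"fn": "jog_arm", "kwargs": {
  "fingers": 80,
  "targets": [
    [[0,0,0,0],[0,0,0,0],[0,0,0,0],[0,0,0,0],[0,0,0,0]]
  ]
}}

```text
time_s: 18.58
eef_pos: [0.5601, 0.0751, 0.1354]
eef_rot: [[-0.169, 0.986, -0.001], [0.986, 0.169, -0.0], [-0.0, -0.001, -1.0]]
force: [-0.5, 0.3, 0.9]
width: 0.857
```

Emit:
{"fn": "jog_arm", "kwargs": {
  "targets": [
    [[0,0,-25,0],[0,0,-40,0],[0,0,-40,0],[0,0,-20,0],[0,0,0,0]]
  ]
}}

```text
time_s: 19.2
eef_pos: [0.561, 0.0754, 0.2618]
eef_rot: [[-0.168, 0.986, 0.003], [0.986, 0.168, 0.0], [-0.0, 0.003, -1.0]]
force: [-0.8, 0.3, -0.4]
width: 0.859
```

```bash
python3 - <<'E'
from h import *
w=snap('wrist');a=snap('top')
s=env.get_state();print(s['eef_pos'],s['eef_rot'].round(3))
c=np.hstack([w['image'],cv2.resize(a['image'][100:330,140:350],(350,384))]);cv2.imwrite('pics/w4.png',cv2.resize(c,None,fx=.92,fy=.92)[:,:,::-1])
print(proj(w,[.561,.0748,.166]))
E
```

```text
[0.56007468 0.07499937 0.25981929] [[-0.169  0.986 -0.001]
 [ 0.986  0.169 -0.   ]
 [-0.    -0.001 -1.   ]]
[258.81231596 192.06138141]
```

View pics/w4.png

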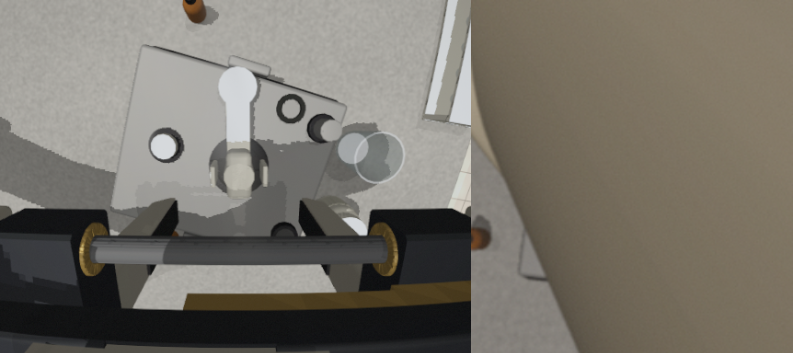

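The dial is turned about 74°. The flag disc is clear of the plunger, which stands uncovered at (163,146). Next I'll check how far out the tabs are and locate the plunger.

```bash
python3 - <<'E'
from h import *
w=snap('wrist');im=w['image']
m=np.zeros((384,512),np.uint8);m[120:200,140:215]=(im.min(2)>185)[120:200,140:215]
n,l,st,c=cv2.connectedComponentsWithStats(m);i=1+st[1:,4].argmax()
print('plunger',c[i],st[i],onz(w,c[i],.124), 'diam',np.linalg.norm(onz(w,c[i]-[st[i,2]/2,0],.124)-onz(w,c[i]+[st[i,2]/2,0],.124)))
print('predicted',[.561-.09*.994,.0748+.0099])
for r in (182,188,194): print(r,im[r,222:300].min(1))
cv2.imwrite('pics/w5.png',cv2.resize(im[150:230,210:310],None,fx=6,fy=6,interpolation=cv2.INTER_CUBIC)[:,:,::-1])
E
```

```text
plunger [178.07029877 158.99648506] [165 146  27  27 569] [0.47226749 0.08508707 0.124     ] diam 0.02854212018437821
predicted [0.47154000000000007, 0.08470000000000001]
182 [165 165 165 165 165 166 134 106 139 157 159 156 131 108 107 106  93  83
  84  85  86  87  88  96 107 121 152 164 167 169 169 173 174 177 178 173
 170 171 169 171 175 175 176 183 185 184 183 176 172 172 171 169 152 117
  84  63  54  53  52  50  48  54  76  85  84 104 144 164 169 168 135  88
  95 105 105 105 105 105]
188 [164 164 164 164 164 163 159 130 140 162 168 167 145 115 104 100  85  77
  79  79  82  81  95 144 164 167 168 168 167 168 168 170 174 176 179 180
 180 177 175 173 173 178 180 181 181 179 178 173 171 172 171 172 172 171
 169 152 101  51  50  51  48  47  74  85  85 106 145 164 169 166 131 104
 105 105 106 105 106 105]
194 [164 164 164 164 164 164 158 144 146 160 168 169 158 125 102 100  86  72
  70  73  77  82 104 148 165 167 167 167 167 167 168 169 173 178 179 178
 175 176 175 178 179 179 175 177 181 181 178 173 172 171 171 171 171 172
 170 153 102  52  49  50  48  48  61  79  85 114 149 165 167 164 134 108
 105 105 106 105 106 106]
```

View pics/w5.png

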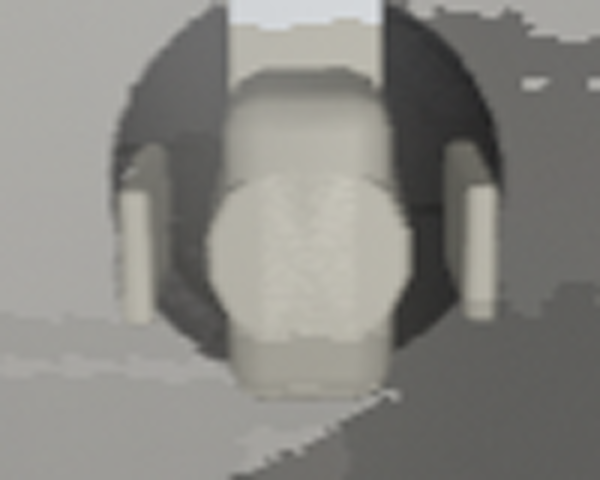

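Emit:
{"fn": "jog_arm", "kwargs": {
  "fingers": 0,
  "targets": [
    [[8,-28,0,0],[8,-28,0,0],[8.7,-28.9,0,0],[0,0,35,0],[0,0,35,0],[0,0,30,0],[0,0,20,0],[0,0,0,0],[0,0,0,0]]
  ]
}}

```text
time_s: 20.48
eef_pos: [0.4726, 0.0856, 0.1407]
eef_rot: [[-0.169, 0.986, -0.001], [0.986, 0.169, 0.0], [0.0, -0.001, -1.0]]
force: [-1.7, 0.6, 0.6]
width: 0.006
```

```bash
python3 - <<'E'
from h import *
s=env.get_state();print(s['eef_pos'],s['force'],s['width'],s['joints'].round(1))
w=snap('wrist');print(proj(w,[.4723,.085,.124]))
cv2.imwrite('pics/w6.png',cv2.resize(w['image'],None,fx=1.2,fy=1.2)[:,:,::-1])
E
```

```text
[0.47257954 0.0855882  0.14067503] [-1.72185368  0.5827093   0.61531738] 0.00632522078307798 [  6.9  27.7 -32.8 126.   27.3  33.3 -36.4]
[258.70217116 221.63804165]
```

View pics/w6.png

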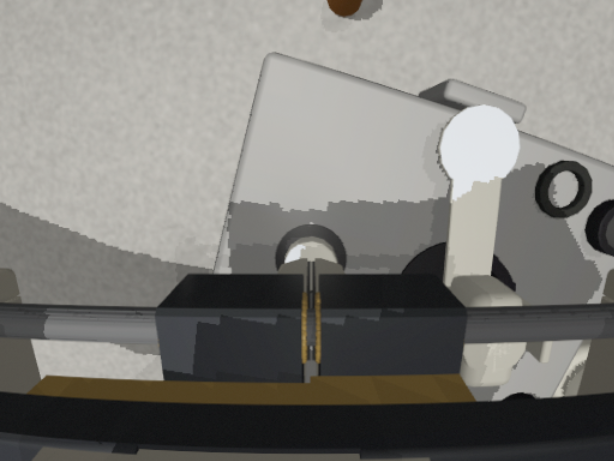

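The shut fingers are centred on the plunger (310,255), and the body clears the dial. I'll press slowly.

Emit:
{"fn": "jog_arm", "kwargs": {
  "targets": [
    [[0,0,6,0],[0,0,6,0],[0,0,3,0],[0,0,2,0],[0,0,2,0],[0,0,2,0],[0,0,0,0]]
  ]
}}

```text
time_s: 21.4
eef_pos: [0.4726, 0.0854, 0.1196]
eef_rot: [[-0.169, 0.986, -0.0], [0.986, 0.169, -0.0], [-0.0, -0.0, -1.0]]
force: [-1.5, -1.1, 5.4]
width: 0.004
```

Emit:
{"fn": "jog_arm", "kwargs": {
  "targets": [
    [[0,0,1.5,0],[0,0,1.5,0],[0,0,0,0]]
  ]
}}

```text
time_s: 21.78
eef_pos: [0.4726, 0.0853, 0.1166]
eef_rot: [[-0.169, 0.986, -0.0], [0.986, 0.169, -0.0], [-0.0, -0.0, -1.0]]
force: [-1.4, -1.2, 5.7]
width: 0.006
```

Emit:
{"fn": "jog_arm", "kwargs": {
  "targets": [
    [[0,0,1,0],[0,0,1,0],[0,0,0,0]]
  ]
}}

```text
time_s: 22.15
eef_pos: [0.4726, 0.0853, 0.1149]
eef_rot: [[-0.169, 0.986, 0.0], [0.986, 0.169, -0.0], [-0.0, 0.0, -1.0]]
force: [-2.6, -0.5, 10.2]
width: 0.003
```

Emit:
{"fn": "jog_arm", "kwargs": {
  "targets": [
    [[0,0,0.6,0],[0,0,0,0],[0,0,0,0]]
  ]
}}

```text
time_s: 22.52
eef_pos: [0.4726, 0.0853, 0.1145]
eef_rot: [[-0.169, 0.986, 0.0], [0.986, 0.169, -0.0], [-0.001, 0.0, -1.0]]
force: [-3.6, -0.7, 12.0]
width: 0.007
```

The force is 12 N and climbing steeply, so the plunger is on the rubber and fully down. I'll lift off and check.

Emit:
{"fn": "jog_arm", "kwargs": {
  "targets": [
    [[0,0,-3,0],[0,0,-4,0],[0,0,-5,0],[0,0,-30,0],[0,0,-40,0],[0,0,-45,0],[0,0,-40,0],[0,0,0,0],[0,0,0,0]]
  ]
}}

```text
time_s: 23.65
eef_pos: [0.4724, 0.085, 0.2805]
eef_rot: [[-0.168, 0.986, -0.0], [0.986, 0.168, -0.0], [-0.0, -0.0, -1.0]]
force: [0.9, -0.5, -0.1]
width: 0.004
```

```bash
python3 - <<'E'
from h import *
w=snap('wrist')
s=env.get_state();print(s['time_s'],s['eef_pos'],s['force'],s['qvel'].round(2))
cv2.imwrite('pics/w7.png',cv2.resize(w['image'],(800,600))[:,:,::-1])
P=lambda *p:proj(w,p)
print('tab tops exp',[proj(w,np.array([.561,.0748,.166])+k*.0265*np.array([.985,.171,0]))*1.5625 for k in(1,-1)],'plunger',P(.4723,.085,.124)*1.5625)
E
```

```text
23.7 [0.47219095 0.0850145  0.28005024] [-0.55051219 -0.72092834  0.02005804] [-0.31  0.66  0.13  0.18 -0.01  0.25  0.06]
tab tops exp [array([577.23334503, 329.13552156]), array([496.56070859, 329.60652195])] plunger [404.91855648 278.39176841]
```

View pics/w7.png

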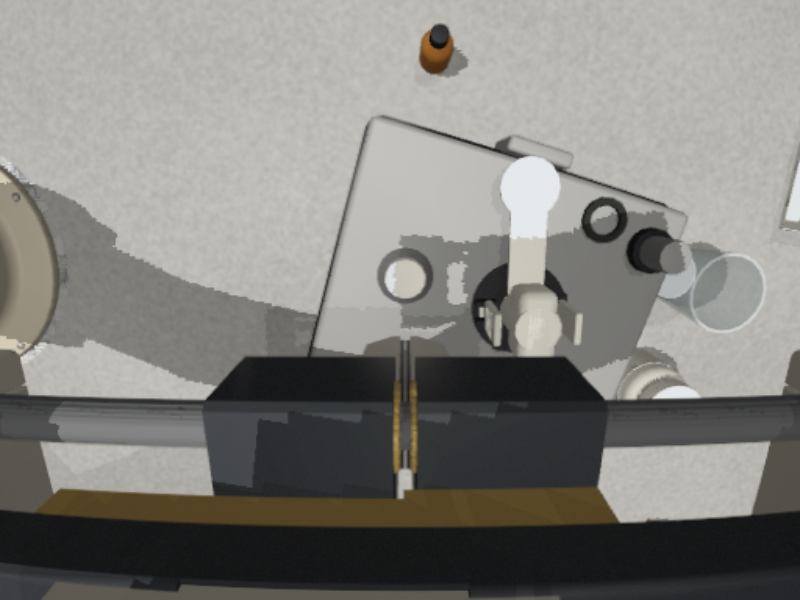

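Tab tops at (496,328) and (578,328) match the projection for fully-out tabs, 496.6 and 577.2. The plunger at (405,277) matches its up position, and nothing else has moved.

```bash
python3 -c "
from bench import env
print(env.sign_off())"
```

```text
the job is handed in; nothing more can be done
None
```

The filter unit's dial is turned to its far stop and locked, the primer has been pushed fully down and come back up, and the job is handed in. It took about 24 s of the 72 s; the sign-off gives no verdict.

- **Pinch:** I centred the pinch by the sideways force, which came down from 2 N to about 0.2 N before I closed it fully.
- **Dial:** I turned it about 74° (1.29 rad) until I felt the stop. I then backed off 1.5° and let go.
- **Primer:** I pressed it with shut fingers to about 9.5 mm, with a peak of 12 N, then lifted clear.

**Last checks:**
- **Tabs:** both tab tops lie within about 1 pixel of where they should be when fully out.
- **Flag and plunger:** the flag is clear of the plunger, which is in its up position in the picture.
- **Contact and bench:** the tool force is about zero with nothing touched. The things on the bench that the last wrist picture shows look undisturbed; I did not measure them.

**Closest call:** I went one 1° step too far at the stop, and the moment rose to 0.37 N m against the 0.4 N m limit. During the pinch the force sensor also showed a steady upward 4–6 N that I did not explain; it went away on release.

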